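# Clamp the bottle in the shaker and hold its sprung dial at three

## Robot

A 6-joint arm with a two-finger parallel gripper is mounted at the origin on a cart in front of the work surface, level with it; the furniture and walls round the work are solid. World frame = base frame: x ahead of the robot, y to its left, z up, the work surface at z = 0. Lengths are in m, angles in rad, forces in N, time in s.
With the tool pointing down it reaches from about 0.425 to 0.95 m from the base axis. Payload 3.5 kg.
Tool frame: the origin (TCP) lies between the finger pads; the fingertips stand 17 mm ahead of it and the grasp point (between the pads) lies 2 mm behind it (ctrl.tip_reach is the distance from the TCP to the fingertips, in m); z points along the fingers, y is the direction in which the jaws open and shut (so a half turn about z gives the same grasp; the last joint's range is limited). The gripper opens to 85 mm and grips with 20 to 120 N. Pads are 22 mm wide; open, the fingers measure 114 mm over their backs; the gripper's body (76 mm by 85 mm) begins 54 mm behind the grasp point. The pads swing forward as they close: fully open they stand 13 mm farther back than shut.
Start: joints at [-1.336, 0.286, 1.577, -0, 1.279, -0.15], TCP at [0.253, -0.626, 0.248] pointing down, gripper open.
Joint ranges: [-2.77, 2.77], [-0.9, 2.22], [0.21, 2.48], [-1.53, 4.67], [0.24, 2.81], [-2.84, 2.84]. Speed limits (rad/s): [2.79, 2.79, 3.14, 3.14, 3.14, 3.14].

## Interface

Orientations are given as a unit quaternion [x, y, z, w].
In Python, from plant import monitor, imaging, workorder, ctrl gives the robot as it stands.
- The arm moves only by the tool send_rows, never from a script. Its argument "rows" is a list of rows, each a list of 4 numbers: the shift along the world's x, y, z normalised to -1 to 1, where 1 is 0.3 m, then the turn about the world's z normalised to -1 to 1, where 1 is 360 degrees. A call has 1 to 20 rows; each row is the pose to reach, as a shift and turn from the pose commanded when the call began, turning the shorter way round; what a row does not reach only later rows make up. A row lasts 1/8 s, in which the tool goes at most 62.5 mm and 10.7 degrees, less where a joint would pass 70% of its speed; a pose out of reach is approached as far as the arm can. A call with a number of a shift or a turn outside -1 to 1 is refused whole. A call with a gripper value outside its range is refused whole. "jaw" is the closure, from 0 (fully open) to 1 (shut), set as the call begins (left out, the last holds). The fingers move at their own pace and stop on an object; "newtons" is the grip in N (left out, the last holds). Time passes only in rows, so rows that repeat a pose let the fingers close. It gives the time, the measured TCP pose, the force and the opening at its end, in the units of the state.
- monitor.get_state(): the state, without advancing time (a new reading comes with each control period).
- imaging.read_camera(name): name is "side" or "top" or "wrist"; returns the picture (480x640x3 uint8, red, green, blue); there is no depth.
- imaging.calibration(name): a dict with "intrinsics" (3x3 intrinsics, pixels), "cam_to_world" (4x4, takes a point from camera to world coordinates). Camera axes: x right, y up, looking along -z (the intrinsics and any distortion apply to the point x, -y, -z); pixel columns grow to the right and rows downward; lengths in m; the calibration is good to about 2 mm. The wrist camera is an equidistant fisheye: a pixel r from the principal point sees the ray r / f radians off the axis. A picture is of the moment at which its call begins: read the wrist's pose just before it. calibration takes no time and is no camera call; for the wrist camera it gives the pose at the moment of the call.
- workorder.sign_off(): hands the job in, once; it reports no verdict.
The state is a dict: "time": time; "qpos": joint angles; "dq": joint speeds; "joint_efforts": joint torques, N m; "eef_pos": TCP position; "tcp_rot": TCP orientation; "contact_force": force on the tool from outside, world axes, zero at the start; "wrist_torque": the same for the moment, N m; "opening": opening from 0.0 (shut) to 1.0 (fully open).
Only numpy, scipy, OpenCV 4.12 (cv2) and the standard library are available. Lean on these libraries where they do the work, as an engineer would, in place of code of your own. Each camera call takes 0.05 s, during which the arm holds its last target.

## Task

Give the brown dropper bottle in the bench shaker a shake at the top setting: first swing the aluminium keeper bar by its red knob across the bottle until it clicks home against its stop, and only then turn the sprung dial by its grey-green wing clockwise, past its first and second notches to the third (three dots). The dial springs back to off when let go, so finish with the fingers still holding it at the third notch. Leave the bottle in its cradle and the other things on the table where they are.

Things in the scene. Friction and masses are not known exactly. Their poses are not given: they have to be found in the camera images.
- shaker: Bottle shaker, fixed to the table: pale housing 180 mm deep (x), 260 wide (y), top 50 mm above the table; on its left half an aluminium carriage with the bottle cradle. Origin: centre of its underside; x points to its back (away from the robot), y to its left. Keeper hinge at (50, 50), dial at (-10, -85) mm. Dark catch post (110 mm high) 123 mm and more from the hinge, at the bar's shut end.
- keeper (a joint): Angle of the keeper bar (12 mm wide, 106 to 114 mm up), swinging level about an upright pin. 0 = shut on its stop: bar along the shaker's -x, 3 mm over the bottle. Grows to 1.8 as it opens, clockwise from above (pi/2: along the shaker's +y). Stays where left (0.3 N moves it). A sprung roller clicks between 0.09 and 0.03: about 5 N at the knob to pass it either way, then it presses the bar to 0.
- keeper_knob (a point): Grip point on the red upright knob at the free end of the keeper bar: a round pin 14 mm in diameter, foot 114 and top 149 mm above the table. The point is on its axis, 139 mm above the table, 100 mm from the hinge axis. Nothing stands higher than the bar within 60 mm of it, so it can be pinched from above at any yaw and may turn between the fingers.
- keeper_hinge (a point): Point on the upright hinge axis of the keeper bar, at the same height as keeper_knob.
- dial (a joint): Angle of the run dial; 0 = off, where it starts; grows clockwise seen from above. Notches at 0.36 (first), 0.72 (second), 1.08 (third); end stop at 1.14. Let go anywhere, it springs back to 0: return torque 0.06 N m at off, 0.17 N m at the third notch; each of the first two notches adds up to 0.06 N m to leave.
- dial_grip (a point): Grip point of the dial, on its upright axis, 85 mm above the table. Black disc, 58 mm across (top at 62 mm) with a grey-green wing grip, 50 mm long, 12 mm thick, 62 to 94 mm above the table. x runs along the wing to its pointer end (white line), y across it, z up. Pointer: 0.54 rad left of the shaker's x axis at off, 0.54 rad right of it at the third notch.
- ink_bottle: Brown glass dropper bottle, 33 mm across, 102 mm long, loose, lying on the two rubber rails of the shaker's cradle with its black cap to the right. Origin: centre of its bottom, at (0, 85, 84) mm in the shaker's frame; its z axis runs along the bottle to the cap.
- spool_green: Bystander: a wooden thread spool with green thread, standing, 36 mm across, 50 mm tall; origin under its middle.
- spool_cream: Bystander: a wooden thread spool with cream thread, standing, 36 mm across, 50 mm tall; origin under its middle.
- rotary_cutter: Bystander: a yellow rotary cutter lying flat, 158 mm long, 45 mm wide, 16 mm high; origin under its middle.
- marker: Bystander: a black and white marker pen lying flat, 135 mm long, 17 mm thick; origin under its middle.
- button_pot: Bystander: a low round pot, 66 mm across, 30 mm high; origin under its middle.
Mind the look-alikes: they are no part of the job. What is shaped like the ink_bottle but blue or purple is not meant.

How it is judged:
On the way:
1. the keeper bar is clicked shut while the dial is still at off (value of joint keeper below 0.025 rad and value of joint dial below 0.15 rad), for 0.3 s.
At the end, for the whole second after the job is handed in: At the end the fingers are still on the dial (more than 0.5 N) and hold it steady in its third notch (above 0.98 rad, that is within 0.1 rad of the notch or between it and the end stop), the keeper bar is home in its catch (below 0.025 rad) and the bottle still lies in the cradle (within 10 mm) (value of joint keeper below 0.025 rad and value of joint dial above 0.98 rad and velocity of joint dial between -0.2 and 0.2 rad/s and contact force between the fingers and dial above 0.5 N and x of ink_bottle in the frame of shaker between -0.01 and 0.01 m and y of ink_bottle in the frame of shaker between 0.073 and 0.097 m and z of ink_bottle in the frame of shaker between 0.074 and 0.094 m); the arm keeps its last pose, push and grip.
It fails at once if the dial is turned on (more than 0.25 rad) while the keeper bar is not shut (value of joint dial above 0.25 rad and value of joint keeper above 0.04 rad).
It fails at once if another thing on the table is pushed more than 3 cm from its place (distance of any of spool_green, spool_cream, rotary_cutter, marker, button_pot from where it was at the start of the episode above 0.03 m).
It also fails if it takes over 45 s, if anything falls off the work surface, if the arm or the gripper's body presses on something with over 40 N, if the wrist force passes 120 N, or if a joint passes its speed limit or range.

## Working session

There is one attempt and no reset: what is moved stays moved. The work goes in short steps, Python scripts to look and compute and a tool call to move; the robot and the scene stay as the last step left them, time stands still between calls to the robot, and variables do not carry over. Pictures are saved under pics/ and viewed, and the job is handed in when it is done.

Besides the shell and the picture viewer there is one more tool, called after "Emit:" by a JSON object that holds its "api" and its "payload". send_rows: Moves the arm, as the interface text tells. Scaled input: -1 to 1 covers 0.3 m each way for a shift and 360 degrees each way for a turn. Its arguments: {"type":"object","properties":{"rows":{"type":"array"},"jaw":{"type":"number"},"newtons":{"type":"number"}},"required":["rows"]}

```bash
mkdir -p pics; ls
python3 - <<'E'
from plant import monitor, imaging, workorder, ctrl
import cv2
s=monitor.get_state();print(s)
for n in ("side","top"):
    im=imaging.read_camera(n);cv2.imwrite(f"pics/{n}0.png",im[:,:,::-1])
    c=imaging.calibration(n);print(n,c)
E
```

```text
pics
{'time': 0.0, 'qpos': array([-1.33601939e+00,  2.87188588e-01,  1.57818538e+00, -1.41459868e-05,
        1.27857611e+00, -1.49974420e-01]), 'dq': array([ 0.00030307, -0.00015569, -0.00044518, -0.00079728, -0.00046692,
        0.00075655]), 'joint_efforts': array([-6.57306718e-04, -4.05988455e+01, -2.92622870e+01, -2.47232911e-04,
        5.79503132e-03, -2.84222054e-06]), 'eef_pos': array([ 0.25324249, -0.62502993,  0.2469273 ]), 'tcp_rot': array([ 9.81551723e-01,  1.91193161e-01, -5.67285603e-05, -1.17736579e-03]), 'contact_force': array([ 0.22948788, -0.793835  ,  0.66753176]), 'wrist_torque': array([-0.06485753,  0.02043327,  0.00505827]), 'opening': 0.9987712778653424}
side {'intrinsics': array([[491.82748776,   0.        , 312.74322878],
       [  0.        , 491.82748776, 244.52206831],
       [  0.        ,   0.        ,   1.        ]]), 'cam_to_world': array([[-0.9203304 ,  0.23185392, -0.315017  ,  0.17098941],
       [-0.39102779, -0.52592845,  0.75531221,  0.96648249],
       [ 0.00944569,  0.81831719,  0.57468927,  0.82529157],
       [ 0.        ,  0.        ,  0.        ,  1.        ]])}
top {'intrinsics': array([[442.15726188,   0.        , 321.86701454],
       [  0.        , 442.15726188, 243.95174763],
       [  0.        ,   0.        ,   1.        ]]), 'cam_to_world': array([[ 2.18567072e-02,  9.98371894e-01, -5.26862914e-02,
         4.97215328e-01],
       [-9.99759434e-01,  2.19229014e-02,  6.78722144e-04,
         9.91923384e-03],
       [ 1.83265348e-03,  5.26587822e-02,  9.98610882e-01,
         1.13562261e+00],
       [ 0.00000000e+00,  0.00000000e+00,  0.00000000e+00,
         1.00000000e+00]])}
```

View pics/top0.png

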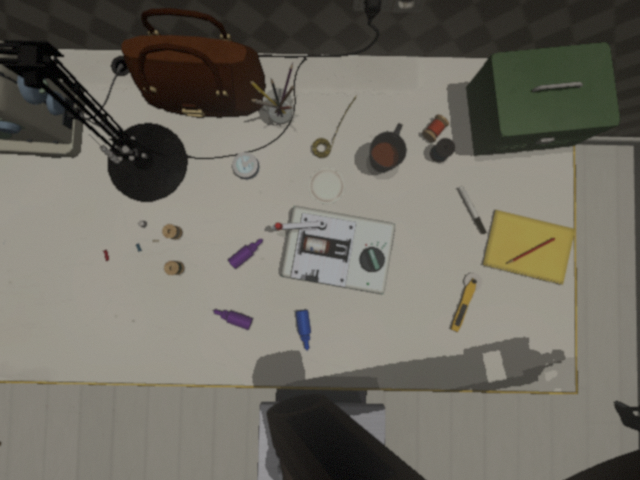

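View pics/side0.png

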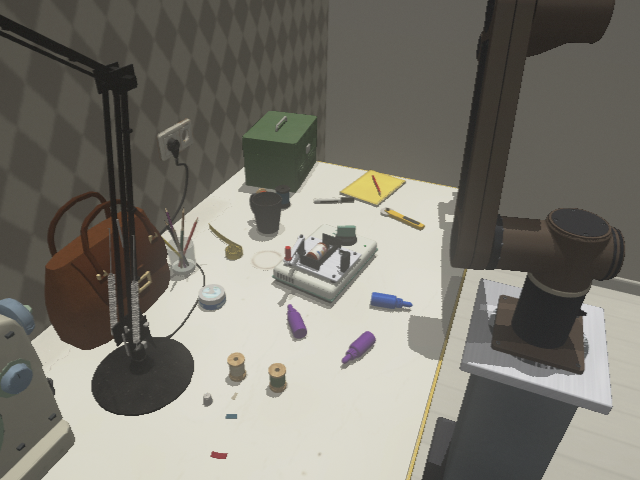

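Top view: the shaker is at about (337,250), the red knob at (278,226), the brown bottle in the cradle at (320,245) and the dial at (372,259). The blue bottle (303,328) and the purple ones (245,253) and (233,318) are look-alikes. The brown one in the cradle fits the description. I'll enlarge a crop of it to confirm.

```bash
cat > h.py <<'E'
import numpy as np,cv2
from plant import monitor, imaging, ctrl
def ray(n,u,v,c=None):
    c=c or imaging.calibration(n);K=c["intrinsics"];T=c["cam_to_world"]
    d=np.array([(u-K[0,2])/K[0,0],-(v-K[1,2])/K[1,1],-1.]);return T[:3,3],T[:3,:3]@d
def onz(n,u,v,z):
    o,d=ray(n,u,v);return o+d*(z-o[2])/d[2]
def proj(n,p):
    c=imaging.calibration(n);K=c["intrinsics"];T=c["cam_to_world"]
    q=T[:3,:3].T@(np.array(p)-T[:3,3]);return K[0,0]*q[0]/-q[2]+K[0,2],-K[1,1]*q[1]/-q[2]+K[1,2]
E
python3 - <<'E'
import cv2
a=cv2.imread("pics/top0.png")[195:305,255:405];cv2.imwrite("pics/topc.png",cv2.resize(a,None,fx=5.3,fy=5.3,interpolation=2))
a=cv2.imread("pics/side0.png")[210:310,260:390];cv2.imwrite("pics/sidec.png",cv2.resize(a,None,fx=6,fy=6,interpolation=2))
E
```

```text
(no output)
```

View pics/topc.png

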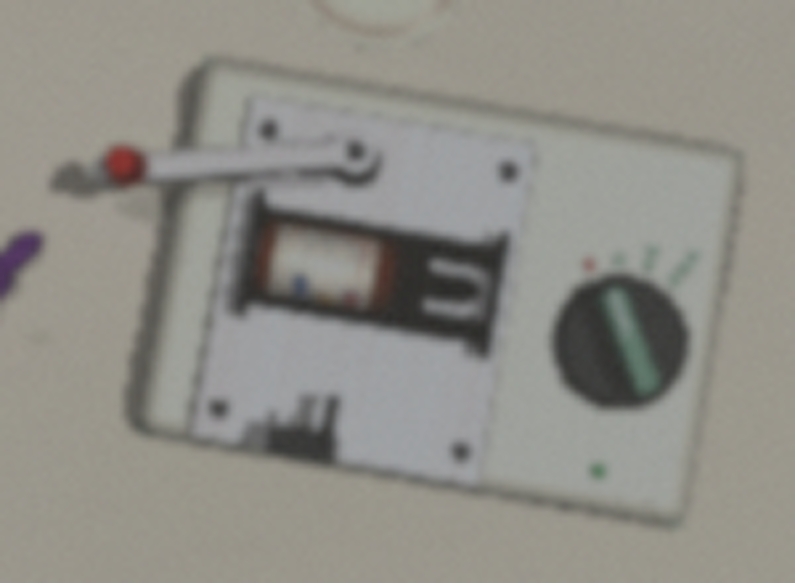

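View pics/sidec.png

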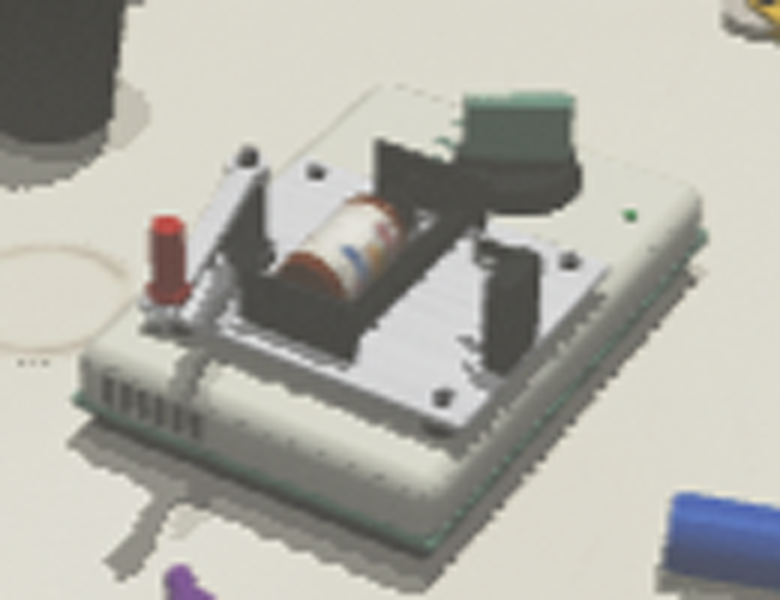

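Run:
```python
from h import *
P=lambda u,v,z:onz("top",255+u/5.3,195+v/5.3,z)
def cen(im,m):
    ys,xs=np.nonzero(m);return xs.mean(),ys.mean(),len(xs)
im=cv2.imread("pics/top0.png").astype(int);b,g,r=[im[:,:,i] for i in range(3)]
m=(r>g+50);m[:,:265]=0;m[:,290:]=0;m[:215]=0;m[240:]=0
kt=cen(im,m);print(kt)
im=cv2.imread("pics/side0.png").astype(int);b,g,r=[im[:,:,i] for i in range(3)]
m=(r>g+40);m[:,:280]=0;m[:,296:]=0;m[:240]=0;m[265:]=0
ks=cen(im,m);print(ks)
# two-view
o1,d1=ray("top",kt[0],kt[1]);o2,d2=ray("side",ks[0],ks[1])
A=np.stack([d1,-d2],1);t=np.linalg.lstsq(A,o2-o1,rcond=None)[0];print("knob tri",o1+d1*t[0],o2+d2*t[1])
kn=onz("top",kt[0],kt[1],.147);print("knob top",kn)
c=[P(740,150,.05),P(685,525,.05),P(130,425,.05),P(207,60,.05)]
print("corners",np.round(c,4));
for i in range(4):
  e=c[(i+1)%4]-c[i];print(np.linalg.norm(e),np.degrees(np.arctan2(e[1],e[0])))
h=P(357,152,.116);d=P(622,342,.062);print("hinge",h,"dial",d,np.linalg.norm(h[:2]-d[:2]),"exp",np.hypot(60,135))
v=(h-d)[:2];yaw=np.arctan2(v[1],v[0])-np.arctan2(135,60);print("yaw",np.degrees(yaw))
R=np.array([[np.cos(yaw),-np.sin(yaw)],[np.sin(yaw),np.cos(yaw)]])
print("origin",h[:2]-R@[.05,.05],d[:2]-R@[-.01,-.085],np.mean(c,0))
k=R.T@(kn-h)[:2];print("knob rel",k,np.linalg.norm(k),"keeper",np.arctan2(k[1],-k[0]))
w1,w2=P(614,292,.094),P(648,388,.094);w=(w1-w2)[:2];print("wing",w1,w2,np.linalg.norm(w),np.degrees(np.arctan2(w[1],w[0])),"mid",(w1+w2)/2)
```

```text
(np.float64(277.63157894736844), np.float64(225.21052631578948), 19)
(np.float64(287.76190476190476), np.float64(250.47619047619048), 21)
knob tri [0.59007986 0.11024212 0.13854475] [0.5921551  0.11104399 0.13881871]
knob top [0.58929237 0.10939138 0.147     ]
corners [[ 0.6094 -0.169   0.05  ]
 [ 0.4352 -0.146   0.05  ]
 [ 0.4756  0.1112  0.05  ]
 [ 0.646   0.0799  0.05  ]]
0.17571729640024744 172.45229246232498
0.26029384372045816 81.06718965891233
0.17324788010519895 -10.40827166477699
0.2515976130560772 -98.36905768901893
hinge [0.59801648 0.00911592 0.116     ] dial [ 0.51869408 -0.11417798  0.062     ] 0.14660637880250263 exp 147.73286702694156
yaw -8.793129403088514
origin [ 0.54096077 -0.03265304] [ 0.54157027 -0.03170568] [ 0.54156335 -0.03098751  0.05      ]
knob rel [-0.02395041  0.09776326] 0.10065424542711096 keeper 1.330544341552121
wing [ 0.54020662 -0.10656809  0.094     ] [ 0.49789791 -0.1223442   0.094     ] 0.045154319509473705 20.44953405207913 mid [ 0.51905226 -0.11445615  0.094     ]
```

The crop confirms the brown glass bottle lying in the cradle, with the red knob open at about 1.33 rad. The measurements agree: the bar is 100.7 mm against 100 expected, hinge to dial is 146.6 against 147.7, and the knob height triangulates to 139 mm. Next I'll move above the knob.

Emit:
{"api": "send_rows", "payload": {"rows": [[0.19,0.41,0,-0.03],[0.38,0.82,0,-0.05],[0.38,0.82,0,-0.086],[0.38,0.82,0,-0.086],[0.38,0.82,0,-0.086]], "jaw": 0.4, "newtons": 40}}

```text
time: 0.72
eef_pos: [0.3682, -0.3766, 0.2478]
tcp_rot: [0.997, -0.076, -0.0, -0.001]
contact_force: [0.1, -1.1, -0.4]
opening: 0.599
```

Emit:
{"api": "send_rows", "payload": {"rows": [[0.19,0.41,0,0],[0.38,0.82,0,0],[0.38,0.82,0,0],[0.38,0.82,0,0],[0.38,0.82,0,0]]}}

```text
time: 1.35
eef_pos: [0.4822, -0.1314, 0.2482]
tcp_rot: [0.997, -0.076, -0.0, -0.0]
contact_force: [-0.8, -0.9, 0.3]
opening: 0.598
```

Emit:
{"api": "send_rows", "payload": {"rows": [[0.18,0.41,0,0],[0.36,0.81,0,0],[0.36,0.81,0,0],[0.36,0.81,0,0],[0.36,0.81,0,0]]}}

```text
time: 1.98
eef_pos: [0.5904, 0.1118, 0.2477]
tcp_rot: [0.997, -0.076, -0.0, 0.0]
contact_force: [-0.1, -0.4, -0.2]
opening: 0.6
```

Run:
```python
from h import *
s=monitor.get_state();print({k:s[k] for k in('time','eef_pos','tcp_rot','qpos','contact_force','opening')})
c=imaging.calibration("wrist");im=imaging.read_camera("wrist");cv2.imwrite("pics/w1.png",im[:,:,::-1])
np.savez("w1.npz",**c);print(c)
```

```text
{'time': 1.975, 'eef_pos': array([0.59035784, 0.11184302, 0.24774297]), 'tcp_rot': array([ 9.97113772e-01, -7.59215617e-02, -2.01077657e-04,  3.50927539e-05]), 'qpos': array([ 1.85173817e-02,  1.25635439e-01,  1.76538777e+00, -3.36253753e-05,
        1.25097643e+00,  1.74131367e+00]), 'contact_force': array([-0.06258331, -0.40082615, -0.22022262]), 'opening': 0.5995776182545002}
{'intrinsics': array([[371.64829954,   0.        , 311.64120557],
       [  0.        , 371.64829954, 240.80694686],
       [  0.        ,   0.        ,   1.        ]]), 'cam_to_world': array([[-0.15158982,  0.95093664,  0.26970359,  0.65959303],
       [-0.98844289, -0.14553875, -0.04241602,  0.10133067],
       [-0.00108263, -0.27301644,  0.96200876,  0.37415886],
       [ 0.        ,  0.        ,  0.        ,  1.        ]])}
```

View pics/w1.png

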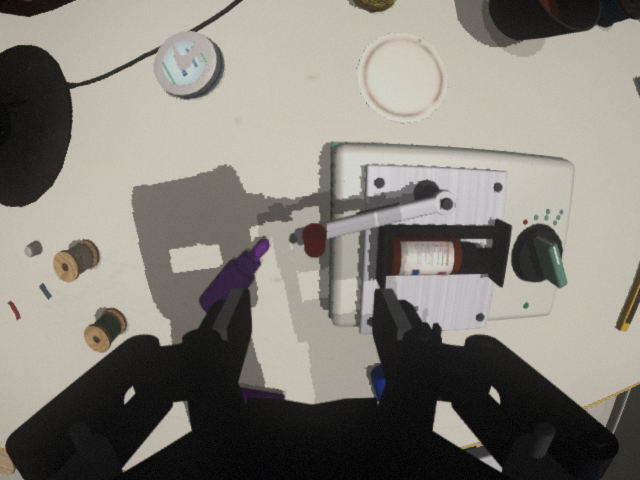

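The wrist picture shows the red knob at (316,240), the hinge pin at (447,203) and the dial near (540,252). I'll cast rays through these to refine the positions.

```bash
cat >> h.py <<'E'
def wray(u,v,c):
    K=c["intrinsics"];T=c["cam_to_world"];x=np.array([u-K[0,2],v-K[1,2]]);r=np.hypot(*x);th=r/K[0,0]
    d=np.array([np.sin(th)*x[0]/r,-np.sin(th)*x[1]/r,-np.cos(th)]);return T[:3,3],T[:3,:3]@d
def wonz(u,v,z,c):
    o,d=wray(u,v,c);return o+d*(z-o[2])/d[2]
E
python3 - <<'E'
from h import *
c=np.load("w1.npz");im=cv2.imread("pics/w1.png");I=im.astype(int)
m=((I[:,:,2]>I[:,:,1]+40)).astype(np.uint8);m[:,:295]=0;m[:,335:]=0;m[:215]=0;m[265:]=0
ys,xs=np.nonzero(m);print(xs.min(),xs.max(),ys.min(),ys.max(),xs.mean(),ys.mean(),len(xs))
print("knob c@.135",wonz(xs.mean(),ys.mean(),.133,c))
h=wonz(447,203,.116,c);print("hinge",h)
a=im[195:275,290:360];cv2.imwrite("pics/w1k.png",cv2.resize(a,None,fx=7,fy=7,interpolation=0))
a=im[195:305,480:600];cv2.imwrite("pics/w1d.png",cv2.resize(a,None,fx=5,fy=5,interpolation=0))
E
```

```text
Traceback (most recent call last):
ValueError: zero-size array to reduction operation minimum which has no identity
```

Run:
```python
from h import *
c=np.load("w1.npz");im=cv2.imread("pics/w1.png");I=im.astype(int)
print(I[240,316],I[228,316])
m=((I[:,:,2]>1.6*I[:,:,1])&(I[:,:,2]>30)).astype(np.uint8);m[:,:295]=0;m[:,335:]=0;m[:215]=0;m[265:]=0
ys,xs=np.nonzero(m);print(xs.min(),xs.max(),ys.min(),ys.max(),xs.mean(),ys.mean(),len(xs))
print("knob c@.133",wonz(xs.mean(),ys.mean(),.133,c))
h=wonz(447,203,.116,c);print("hinge",h)
a=im[195:275,290:360];cv2.imwrite("pics/w1k.png",cv2.resize(a,None,fx=7,fy=7,interpolation=0))
a=im[195:305,480:600];cv2.imwrite("pics/w1d.png",cv2.resize(a,None,fx=5,fy=5,interpolation=0))
```

```text
[33 35 68] [33 34 61]
303 325 224 256 314.17247386759584 239.58885017421602 574
knob c@.133 [0.59256839 0.1101481  0.133     ]
hinge [0.60073456 0.00986018 0.116     ]
```

View pics/w1k.png

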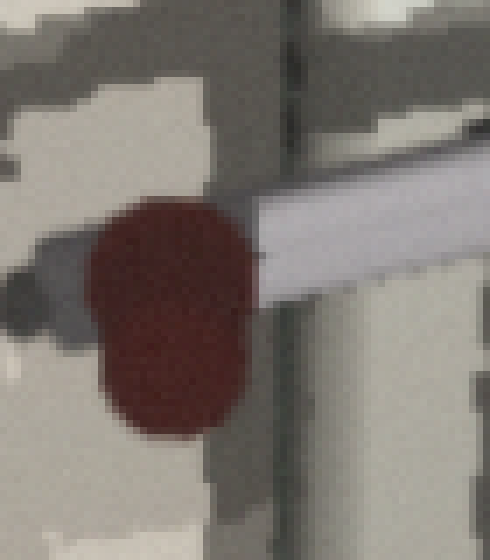

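View pics/w1d.png

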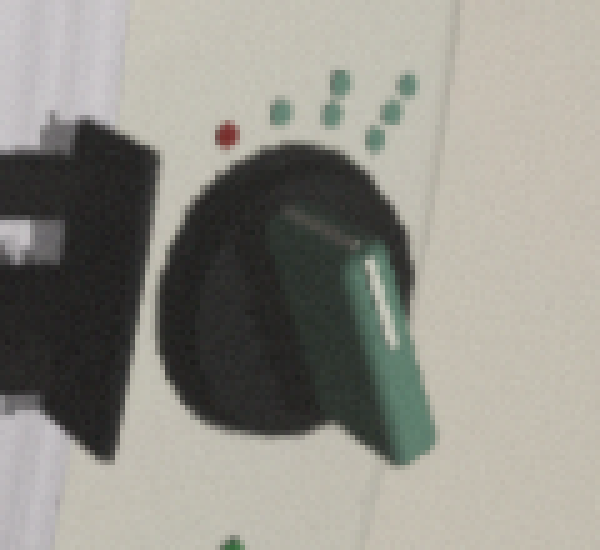

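The knob is at (0.5915, 0.110), within 2 mm of the tool. I'll lower the gripper and pinch it.

Emit:
{"api": "send_rows", "payload": {"rows": [[0.003,-0.005,-0.18,0],[0.003,-0.005,-0.3,0],[0.003,-0.005,-0.367,0],[0.003,-0.005,-0.367,0],[0.003,-0.005,-0.367,0]]}}

```text
time: 2.65
eef_pos: [0.5916, 0.1073, 0.1402]
tcp_rot: [0.997, -0.078, 0.002, -0.0]
contact_force: [-0.2, -0.1, 0.1]
opening: 0.601
```

Emit:
{"api": "send_rows", "payload": {"rows": [[0,0,0,0],[0,0,0,0],[0,0,0,0],[0,0,0,0],[0,0,0,0],[0,0,0,0]], "jaw": 1, "newtons": 30}}

```text
time: 3.4
eef_pos: [0.591, 0.1099, 0.1399]
tcp_rot: [0.997, -0.078, 0.001, -0.002]
contact_force: [-0.8, 4.9, 3.1]
opening: 0.151
```

Run:
```python
from h import *
s=monitor.get_state();print({k:s[k] for k in('time','eef_pos','tcp_rot','contact_force','opening')})
im=imaging.read_camera("wrist");cv2.imwrite("pics/w2.png",im[:,:,::-1])
k=s['eef_pos'][:2]
h=np.array([.5994,.0095]);yaw=np.radians(-8.7)
R=np.array([[np.cos(yaw),-np.sin(yaw)],[np.sin(yaw),np.cos(yaw)]])
v=R.T@(k-h);print(v,np.hypot(*v));a0=np.arctan2(v[1],-v[0]);print(a0)
r=np.hypot(*v)
for f in np.linspace(1,0,11):
    a=a0*f; p=h+R@np.array([-r*np.cos(a),r*np.sin(a)]);print(round(a,3),np.round((p-k)/.3,4))
```

```text
{'time': 3.4, 'eef_pos': array([0.59096002, 0.1098598 , 0.13986695]), 'tcp_rot': array([ 0.99697133, -0.07773803,  0.00111297, -0.00193005]), 'contact_force': array([-0.75657964,  4.908237  ,  3.12869807]), 'opening': 0.15103743606289452}
[-0.02352338  0.09792841] 0.10071406082525027
1.3350528587321315
1.335 [0. 0.]
1.202 [-0.0443 -0.0067]
1.068 [-0.0873 -0.0193]
0.935 [-0.1282 -0.0374]
0.801 [-0.1664 -0.0609]
0.668 [-0.2011 -0.0892]
0.534 [-0.2317 -0.1219]
0.401 [-0.2577 -0.1584]
0.267 [-0.2786 -0.198 ]
0.134 [-0.294 -0.24 ]
0.0 [-0.3037 -0.2838]
```

View pics/w2.png

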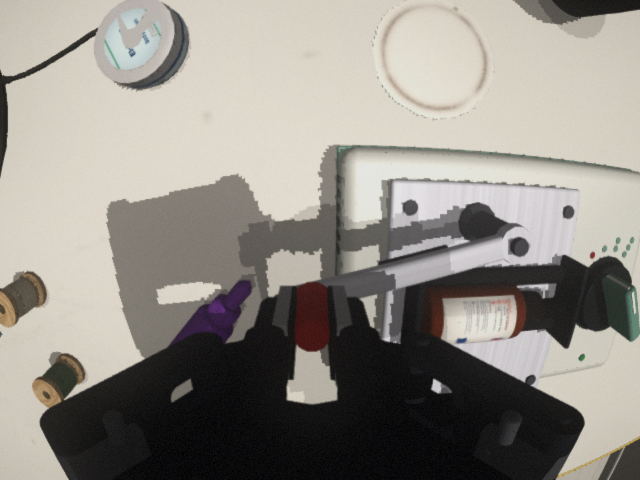

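The knob is held: the opening of 0.151 is about 13 mm, and the picture shows it between the pads at (311,315). Now I'll swing it along the arc.

Emit:
{"api": "send_rows", "payload": {"rows": [[-0.022,-0.003,0,0],[-0.044,-0.007,0,0],[-0.087,-0.019,0,0],[-0.128,-0.037,0,0],[-0.166,-0.061,0,0],[-0.201,-0.089,0,0],[-0.232,-0.122,0,0],[-0.258,-0.158,0,0],[-0.279,-0.198,0,0],[-0.287,-0.219,0,0],[-0.294,-0.24,0,0],[-0.294,-0.24,0,0],[-0.294,-0.24,0,0]]}}

```text
time: 5.08
eef_pos: [0.5016, 0.0366, 0.1391]
tcp_rot: [0.997, -0.077, -0.001, -0.0]
contact_force: [-5.7, 2.9, 5.8]
opening: 0.151
```

Run:
```python
from h import *
s=monitor.get_state();print({k:s[k] for k in('time','eef_pos','contact_force','opening')})
k=s['eef_pos'][:2]
h=np.array([.5994,.0095]);yaw=np.radians(-8.7)
R=np.array([[np.cos(yaw),-np.sin(yaw)],[np.sin(yaw),np.cos(yaw)]])
v=R.T@(k-h);print(v,np.hypot(*v),np.arctan2(v[1],-v[0]))
im=imaging.read_camera("wrist");cv2.imwrite("pics/w3.png",im[:,:,::-1])
```

```text
{'time': 5.075, 'eef_pos': array([0.50158196, 0.0365699 , 0.13914109]), 'contact_force': array([-5.68809821,  2.86333385,  5.77869509]), 'opening': 0.1506143301905199}
[-0.10078715  0.01196239] 0.10149456866990658 0.11813699093442419
```

View pics/w3.png

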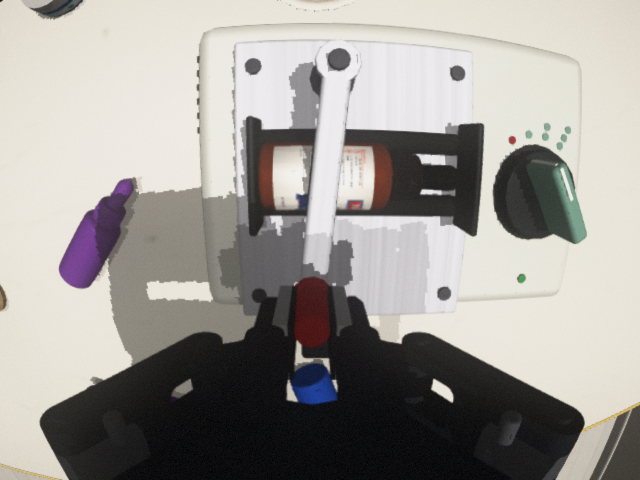

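The bar now lies across the bottle at about 0.12 rad, just before the click. I'll push through it.

Emit:
{"api": "send_rows", "payload": {"rows": [[-0.005,-0.015,0,0],[-0.009,-0.03,0,0],[-0.011,-0.042,0,0],[-0.012,-0.052,0,0],[-0.013,-0.06,0,0],[-0.013,-0.06,0,0]]}}

```text
time: 5.88
eef_pos: [0.4991, 0.0245, 0.1391]
tcp_rot: [0.997, -0.08, 0.001, -0.008]
contact_force: [1.6, 26.0, 5.4]
opening: 0.15
```

```bash
cat > st.py <<'E'
from h import *
s=monitor.get_state();print({k:s[k] for k in('time','eef_pos','contact_force','wrist_torque','opening')})
k=s['eef_pos'][:2]
h=np.array([.5994,.0095]);yaw=np.radians(-8.7)
R=np.array([[np.cos(yaw),-np.sin(yaw)],[np.sin(yaw),np.cos(yaw)]])
v=R.T@(k-h);print(v,np.hypot(*v),np.arctan2(v[1],-v[0]))
E
python3 st.py
python3 - <<'E'
from h import *
im=imaging.read_camera("wrist");cv2.imwrite("pics/w4.png",im[:,:,::-1])
E
```

```text
{'time': 5.875, 'eef_pos': array([0.49914277, 0.02452318, 0.13912173]), 'contact_force': array([ 1.56016143, 26.04766447,  5.38500845]), 'wrist_torque': array([ 3.98547036, -0.27200268,  0.20499161]), 'opening': 0.1503254261534566}
[-0.10137607 -0.00031467] 0.10137656249604782 -0.0031039545393442493
```

View pics/w4.png

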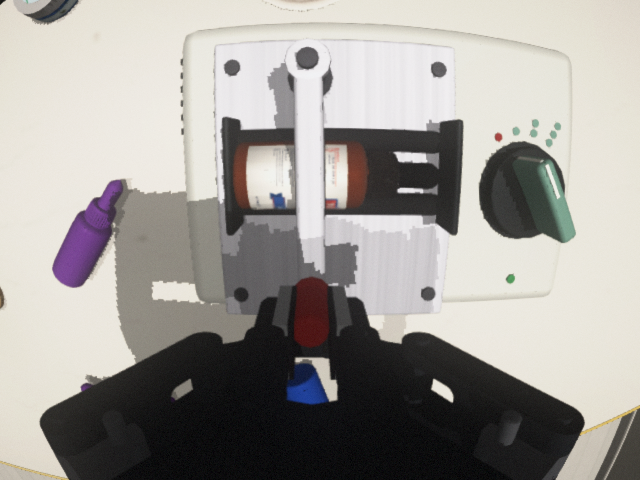

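The bar is on its stop: 26 N of reaction, angle about 0, and in the picture it lies parallel to the shaker's x axis. I'll ease the push off, let go and rise.

Emit:
{"api": "send_rows", "payload": {"rows": [[0.002,0.016,0,0],[0.002,0.016,0,0],[0.002,0.016,0,0],[0.002,0.016,0,0]]}}

```text
time: 6.42
eef_pos: [0.4993, 0.0254, 0.1391]
tcp_rot: [0.997, -0.079, 0.001, -0.003]
contact_force: [-1.8, 12.1, 4.8]
opening: 0.153
```

Emit:
{"api": "send_rows", "payload": {"rows": [[0,0,0,0],[0,0,0,0],[0,0,0,0],[0,0,0.1,0],[0,0,0.23,0],[0,0,0.23,0]], "jaw": 0.4}}

```text
time: 7.18
eef_pos: [0.5011, 0.0219, 0.211]
tcp_rot: [0.997, -0.078, 0.004, 0.001]
contact_force: [0.0, -1.4, 0.3]
opening: 0.596
```

Emit:
{"api": "send_rows", "payload": {"rows": [[0.03,-0.2,0,0.02],[0.07,-0.4,0,0.05],[0.07,-0.46,0,0.085],[0.07,-0.46,0,0.085],[0.07,-0.46,0,0.085]]}}

```text
time: 7.8
eef_pos: [0.5191, -0.1157, 0.2058]
tcp_rot: [0.982, 0.187, -0.001, -0.001]
contact_force: [-0.1, 0.1, 0.8]
opening: 0.601
```

```bash
python3 st.py
python3 - <<'E'
from h import *
c=imaging.calibration("wrist");np.savez("w5.npz",**c)
im=imaging.read_camera("wrist");cv2.imwrite("pics/w5.png",im[:,:,::-1])
im=imaging.read_camera("side");cv2.imwrite("pics/s5.png",im[:,:,::-1])
E
```

```text
{'time': 7.8, 'eef_pos': array([ 0.51913257, -0.11572182,  0.20580412]), 'contact_force': array([-0.06058851,  0.10700856,  0.79208056]), 'wrist_torque': array([-0.03174242,  0.01229288,  0.02508807]), 'opening': 0.6005730330276359}
[-0.06040271 -0.13592232] 0.14873925149190037 -1.1526163117281287
```

View pics/w5.png

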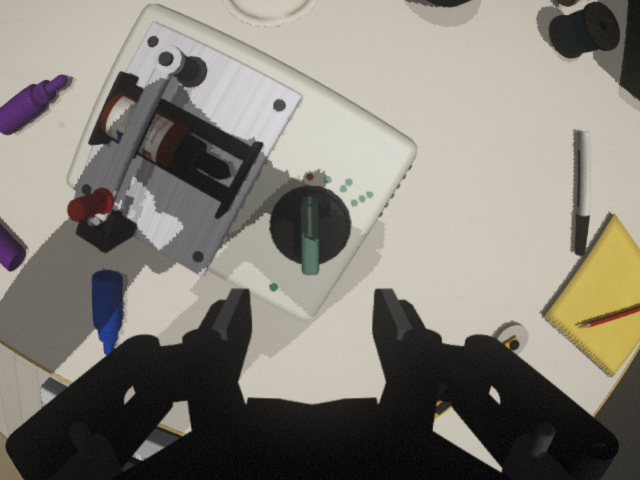

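The bar is still in its catch at the lower left, (100,215). The dial disc is at (310,225) with the wing upright at column 311, lined up with the jaws. I'll measure it.

Run:
```python
from h import *
c=np.load("w5.npz");im=cv2.imread("pics/w5.png");I=im.astype(int)
print("disc",wonz(310,225,.062,c))
a=im[160:300,240:380];cv2.imwrite("pics/w5d.png",cv2.resize(a,None,fx=4,fy=4,interpolation=0))
a=im[140:270,60:250];cv2.imwrite("pics/w5k.png",cv2.resize(a,None,fx=4,fy=4,interpolation=0))
for p in [(309,198),(311,273)]: print(wonz(*p,.094,c))
```

```text
disc [ 0.52377533 -0.11242801  0.062     ]
[ 0.54748888 -0.10263178  0.094     ]
[ 0.49982988 -0.12284677  0.094     ]
```

View pics/w5d.png

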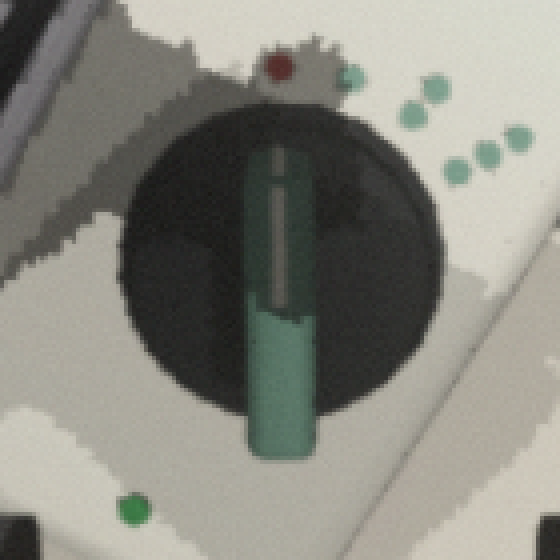

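View pics/w5k.png

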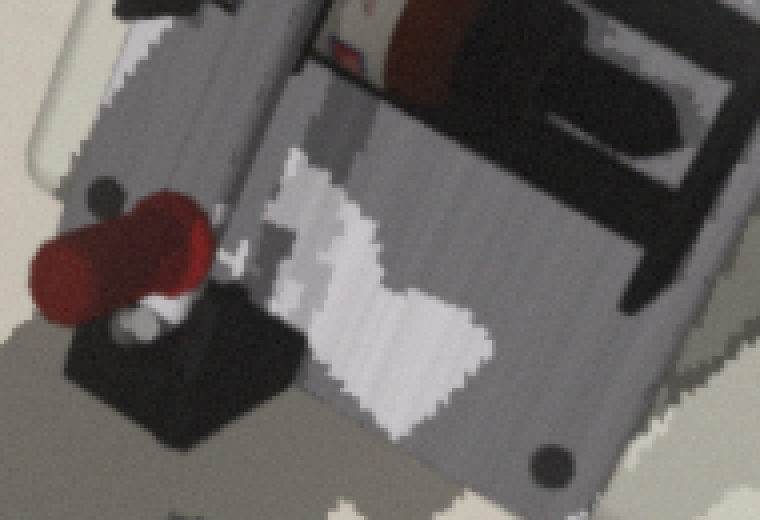

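The dial axis comes out at about (0.521, -0.1135), averaging the top and wrist views, and the wing yaw is about 22°. I'll descend and close on the wing.

Emit:
{"api": "send_rows", "payload": {"rows": [[0.007,0.007,-0.15,0.001],[0.007,0.007,-0.3,0.001],[0.007,0.007,-0.405,0.001],[0.007,0.007,-0.405,0.001],[0.007,0.007,-0.405,0.001],[0.007,0.007,-0.405,0.001]]}}

```text
time: 8.65
eef_pos: [0.5233, -0.1137, 0.0878]
tcp_rot: [0.982, 0.191, 0.002, 0.001]
contact_force: [-0.6, -0.6, -0.6]
opening: 0.601
```

Emit:
{"api": "send_rows", "payload": {"rows": [[0,0,0,0],[0,0,0,0],[0,0,0,0],[0,0,0,0],[0,0,0,0],[0,0,0,0]], "jaw": 1, "newtons": 60}}

```text
time: 9.4
eef_pos: [0.5221, -0.113, 0.0866]
tcp_rot: [0.982, 0.191, 0.0, -0.0]
contact_force: [-2.0, 2.1, 5.6]
opening: 0.13
```

```bash
python3 st.py
python3 - <<'E'
from h import *
im=imaging.read_camera("wrist");cv2.imwrite("pics/w6.png",im[:,:,::-1])
E
```

```text
{'time': 9.4, 'eef_pos': array([ 0.52210755, -0.11299003,  0.0865849 ]), 'contact_force': array([-1.96364579,  2.10328575,  5.63507434]), 'wrist_torque': array([0.35359004, 0.3472574 , 0.06951667]), 'opening': 0.1299737022814719}
[-0.05787517 -0.13277196] 0.14483759424233952 -1.159730435720702
```

View pics/w6.png

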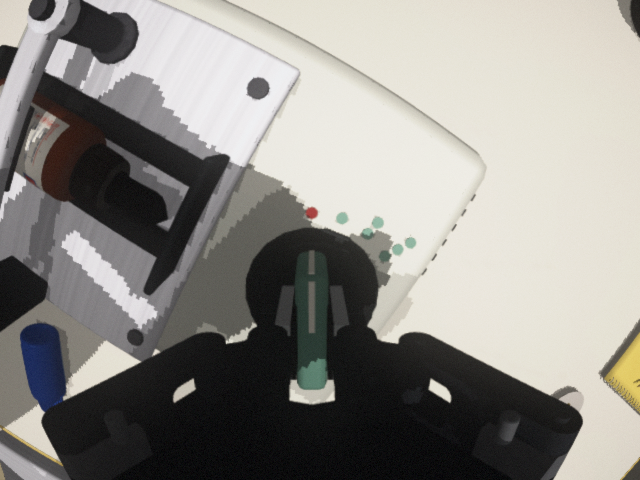

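The wing is gripped: opening 0.13, about 11 mm. Now I'll turn it clockwise to about 1.1 rad.

Emit:
{"api": "send_rows", "payload": {"rows": [[0,0,0,-0.012],[0,0,0,-0.025],[0,0,0,-0.037],[0,0,0,-0.05],[0,0,0,-0.062],[0,0,0,-0.075],[0,0,0,-0.087],[0,0,0,-0.1],[0,0,0,-0.112],[0,0,0,-0.125],[0,0,0,-0.137],[0,0,0,-0.15],[0,0,0,-0.16],[0,0,0,-0.17],[0,0,0,-0.176],[0,0,0,-0.176],[0,0,0,-0.176],[0,0,0,-0.176]], "newtons": 80}}

```text
time: 11.7
eef_pos: [0.5217, -0.1151, 0.0867]
tcp_rot: [0.936, -0.352, 0.0, 0.002]
contact_force: [-3.4, -4.0, 5.1]
opening: 0.126
```

```bash
python3 st.py
python3 - <<'E'
from h import *
s=monitor.get_state();q=s['tcp_rot'];print("yaw",np.degrees(2*np.arctan2(q[1],q[0])),s['qpos'])
c=imaging.calibration("wrist");np.savez("w7.npz",**c)
im=imaging.read_camera("wrist");cv2.imwrite("pics/w7.png",im[:,:,::-1])
im=imaging.read_camera("top");cv2.imwrite("pics/t7.png",im[:,:,::-1])
im=imaging.read_camera("side");cv2.imwrite("pics/s7.png",cv2.resize(im[200:320,250:400,::-1],None,fx=5,fy=5))
E
```

```text
{'time': 11.7, 'eef_pos': array([ 0.52174416, -0.11506387,  0.08666598]), 'contact_force': array([-3.43730195, -4.0472285 ,  5.09225013]), 'wrist_torque': array([-0.65382936,  0.73905651,  0.1886685 ]), 'opening': 0.1255172559449724}
[-0.05792069 -0.13487691] 0.14678755689640863 -1.1651762751711345
yaw -41.1847556442555 [-0.40520458  0.174965    2.03394217 -0.00520731  0.93198317  1.88750469]
```

View pics/w7.png

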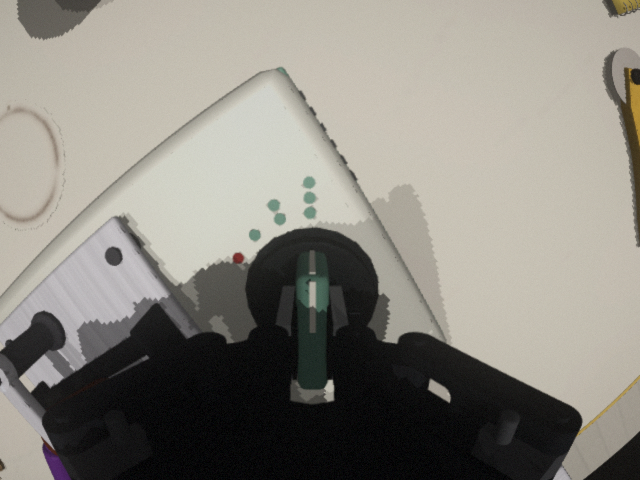

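View pics/s7.png

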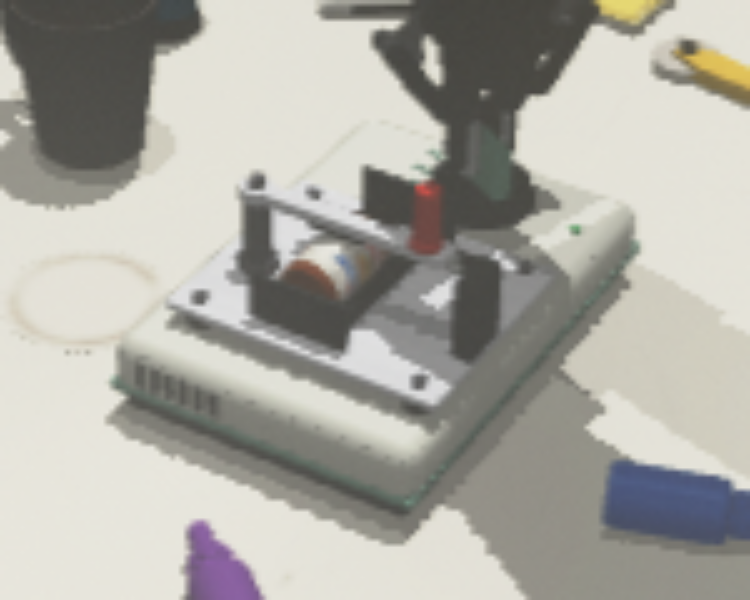

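The pointer is on the three dots: the wing is at column 312 and the dots at column 310, rows 182–212. Turning 63.2° from off gives about 1.10 rad. The bar is shut over the bottle. I'll hold briefly, then hand in.

Emit:
{"api": "send_rows", "payload": {"rows": [[0,0,0,0],[0,0,0,0],[0,0,0,0],[0,0,0,0]]}}

```text
time: 12.35
eef_pos: [0.5217, -0.1151, 0.0866]
tcp_rot: [0.936, -0.352, 0.0, 0.002]
contact_force: [-3.5, -3.8, 5.6]
opening: 0.121
```

```bash
python3 st.py
python3 - <<'E'
from plant import monitor,workorder
s=monitor.get_state();q=s['tcp_rot'];print(q,abs(s['dq']).max());print(workorder.sign_off())
E
```

```text
{'time': 12.35, 'eef_pos': array([ 0.52173141, -0.11507136,  0.08663179]), 'contact_force': array([-3.48278639, -3.81548963,  5.57835711]), 'wrist_torque': array([-0.68449639,  0.6733662 ,  0.15256018]), 'opening': 0.12106321813047881}
[-0.05793216 -0.13488624] 0.14680065556592237 -1.1651296082283196
[ 9.36102571e-01 -3.51720760e-01  2.41032738e-04  2.10353549e-03] 0.00181950270915103
the job is handed in; nothing more can be done
None
```

I swung the keeper bar shut by its red knob, then turned the dial clockwise by its wing to the third notch. I handed the job in at 12.35 s with the fingers still gripping the dial at 80 N.

**Keeper:** it reached its stop before I touched the dial. The reaction was 26 N, the angle read about 0 rad, and the later wrist and side pictures still show it in its catch.

**Dial:** I turned it 63.2°, about 1.10 rad, and the pointer lines up with the three dots. The arm was still when I handed in, and the wrist torque about the vertical was 0.15–0.19 N m, close to the 0.17 N m given for the third notch.

**Bottle and other things:** the side picture shows the bottle in its cradle. I touched nothing else on the table, but I did not re-measure where the other things stand.

**Disagreements:** the wrist camera placed the dial about 4 mm from the top camera's position, so I used a value between the two. The grip on the wing was also about 2 mm higher than I commanded. Neither affected the hold.

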